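# Open the push-latched sample port

### The job

Open the sample port of the benchtop analyser with the blue hatch, using the fingertips only and gripping or lifting nothing: first gently push the lock slide in front of the hatch over to its left-hand stop, then press the hatch down on its round white mark one single time and let go so that it pops up, and leave it standing open. Finish clear of it, and leave the analyser with the orange hatch and everything else on the bench as they are.

Things in the scene. Friction and masses are not known exactly. Their poses are not given: they have to be found in the camera images.
- blue_analyser: white benchtop analyser with a blue hatch in its top, fixed; 170 (x) x 130 (y) x 80 mm (z). Origin: centre of its underside, on the bench. Its x axis runs from its front (display, lock slide; faces the robot, yaw up to 0.35 rad either way) to its back, y to its left, z up. The flat deck is 80 mm above the origin. It may stand left or right of the other one
- blue_hatch (a joint): hatch angle, rad: 0 to 0.01 shut and latched, negative pressed below flush (stop near -0.085), 0.75 sprung open (front 55 mm up). Plate 80x60 mm, flush with the deck, from analyser x = -35 to its hinge at +45 mm, an 18 mm wide tab in front. Push-push latch: press the mark 5 mm down to the stop (3 N to start, 5 to 6 N is enough), let go, it opens; a second press latches it again for good
- blue_pad (a point): centre of the round white press mark (23 mm across) on top of the blue hatch, 18 mm behind its front edge, at analyser (-17, 0) mm, 81 mm above the bench; it moves with the hatch
- blue_lock (a joint): position of the blue hatch's lock slide, m: 0 to 0.002 at the start = locked (steel tongue over the hatch's tab, a red dot shows to its left), 0.026 = stop, unlocked (a green dot is uncovered). It slides along the front deck in the analyser's +y direction (its left), stays where it is left and takes about 1.5 N
- blue_fin (a point): top centre of the lock slide's black upright fin, 21 mm above the deck; the fin is 14 mm (analyser x) by 8 mm (y) and stands 17 mm above the slide's 4.5 mm high foot, at analyser x = -62 mm, y = 0 when locked, +26 mm when unlocked. Push on its right-hand (-y) face
- orange_analyser: the other analyser, the same in all but its orange hatch; origin and axes as for the blue one; to be left alone
- orange_hatch (a joint): angle of the orange hatch, rad, 0 = shut and latched; to be left alone
- orange_lock (a joint): position of the orange analyser's lock slide, m, 0 = locked; to be left alone
- beaker: small clear glass beaker, 58x54x70 mm, loose bystander; origin at the centre of its underside
- tape: roll of tan adhesive tape lying flat, 104x102x25 mm, loose bystander; origin at the centre of its underside
- marker: red and white marker pen, 17x135x16 mm, lying along its y, loose bystander; origin at the centre of its underside
- timer: white countdown timer with three small buttons, 62x66x19 mm, loose bystander; origin at the centre of its underside
- carton: white and teal carton, 62x90x48 mm, loose bystander; origin at the centre of its underside
Not all that is in view belongs to the job. What is shaped like the blue_analyser but yellow is not meant.

How it is judged:
On the way, in this order (a step that is already met when the one before it is completed fails the run):
1. the blue hatch's lock slide is pushed to its left-hand stop while the hatch is still shut (value of joint blue_lock above 0.021 m and value of joint blue_hatch between -0.02 and 0.03 rad), for 0.1 s.
2. the fingers press the blue hatch down below flush (value of joint blue_hatch below -0.035 rad and contact force between the fingers and blue_analyser above 0.5 N), for 0.02 s.
3. let go, the blue hatch has popped up and stays open by itself for a second (value of joint blue_hatch above 0.6 rad and contact force between each of the arm, the fingers and blue_analyser below 0.1 N), for 1 s.
At the end, for the whole second after the job is handed in: the blue hatch stands open by itself (over 0.6 rad of 0.75) and at rest, its lock slide is within 5 mm of the unlocked stop, and the orange hatch is still shut (below 0.03 rad) and locked (slide below 6 mm) (value of joint blue_hatch above 0.6 rad and velocity of joint blue_hatch below 0.1 rad/s and value of joint blue_lock above 0.021 m and value of joint orange_hatch below 0.03 rad and value of joint orange_lock below 0.006 m); the robot touches nothing.
It fails at once if the orange analyser's hatch is pressed or opened, or its lock is pushed (value of joint orange_hatch above 0.05 rad or value of joint orange_hatch below -0.035 rad or value of joint orange_lock above 0.008 m).
It fails at once if a loose bystander is lifted, carried or pushed more than 20 mm (distance of any of beaker, tape, marker, timer, carton from where it was at the start of the episode above 0.02 m).
It fails at once if the fingers grip the lock slide or force it (over 35 N on the blue analyser while its hatch is not being pressed) (contact force between the fingers and blue_analyser above 35 N and value of joint blue_hatch above -0.02 rad).
It also fails if it takes over 45 s, if anything falls off the work surface, if the arm or the gripper's body presses on something with over 40 N, if the wrist force passes 120 N, or if a joint passes its speed limit or range.

### The arm

A 7-joint arm with a two-finger parallel gripper is mounted at the origin on a cart in front of the work surface, level with it; the furniture and walls round the work are solid. World frame = base frame: x ahead of the robot, y to its left, z up, the work surface at z = 0. Lengths are in m, angles in rad, forces in N, time in s.
With the tool pointing down it reaches from about 0.35 to 0.9 m from the base axis. Payload 8.1 kg.
Tool frame: the origin (TCP) lies between the finger pads; the fingertips stand ahead of it and the grasp point (between the pads) is the TCP (arm.nose_length is the z of the fingertips in the tool frame, in m); z points along the fingers, y is the line along which they close (so a half turn about z gives the same grasp; the last joint's range is limited). The gripper opens to 92 mm and grips with 3 to 60 N. Pads are 19 mm wide; open, the fingers measure 130 mm over their backs; the gripper's body (75 mm by 190 mm) begins 47 mm behind the grasp point.
Start: joints at [-1.259, 0.434, 0.025, 1.573, -0.012, 1.134, -0.075], TCP at [0.252, 0.572, 0.246] pointing down, gripper open.
Joint ranges: [-2.62, 2.62], [-0.44, 2.09], [-1.27, 1.32], [0.08, 2.57], [-1.32, 4.46], [0.12, 2], [-2.74, 2.74]. Speed limits (rad/s): [2.22, 2.22, 3.01, 3.01, 3.14, 3.14, 3.14].

### API

Orientations are given as a rotation vector (axis times angle).
In Python, from cell import sensors, optics, arm gives the robot as it stands.
- The arm moves only by the tool arm_command, never from a script. Its argument "deltas" is one flat list of numbers, 7 for each row, row after row: the turn, a rotation vector about the world's x, y, z as a fraction of full scale, then the shift along the world's x, y, z as a fraction of full scale, then the finger opening in mm, from 0 to 91.8. In form: [wx, wy, wz, dx, dy, dz, fingers, wx, wy, wz, dx, dy, dz, fingers, ...]. A call has 1 to 20 rows; each row is the pose to reach, as a shift and turn from the pose commanded when the call began; what a row does not reach only later rows make up. Full scale, the value 1, is 1 m for a shift and 90 degrees for a turn. A row lasts 1/10 s, in which the tool goes at most 50 mm and 8.59 degrees, less where a joint would pass 70% of its speed; a pose out of reach is approached as far as the arm can. A call with a number of a shift or a turn outside -1 to 1 is refused whole. A call with a gripper value outside its range is refused whole. The fingers move at their own pace and stop on an object; "force" is the grip in N (left out, the last holds). Time passes only in rows, so rows that repeat a pose let the fingers close. It gives the time, the measured TCP pose, the force, the opening and the grip force at its end, in the units of the state.
- sensors.observe(): the state, without advancing time (a new reading comes with each control period).
- optics.get_image(name): name is "scene" or "top"; returns the picture (480x640x3 uint8, blue, green, red); there is no depth.
- optics.calibration(name): a dict with "camera_matrix" (3x3 intrinsics, pixels), "rvec" (rotation vector, rad) and "tvec" (3), from world to camera coordinates, as OpenCV has them. Camera axes: x right, y down, z forward; pixel columns grow to the right and rows downward; lengths in m; the calibration is good to about 2 mm. A picture is of the moment at which its call begins. calibration takes no time and is no camera call.
- arm.sign_off(): hands the job in; it is judged then, once.
The state is a dict: "clock": time; "joints": joint angles; "dq": joint speeds; "joint_efforts": joint torques, N m; "position": TCP position; "ee_rot": TCP orientation; "force": force on the tool from outside, world axes, zero at the start; "ft_torque": the same for the moment, N m; "width": opening from 0.0 (shut) to 1.0 (fully open); "gripper_force": force on a finger pad.
Only numpy, scipy, OpenCV 4.12 (cv2) and the standard library are available. Lean on these libraries where they do the work, as an engineer would, in place of code of your own. Each camera call takes 0.05 s, during which the arm holds its last target. There are 200 camera calls.

## Working session

There is one attempt and no reset: what is moved stays moved. The work goes in short steps, Python scripts to look and compute and a tool call to move; the robot and the scene stay as the last step left them, time stands still between calls to the robot, and variables do not carry over. Pictures are saved under pics/ and viewed, at most 10 in all, crops included, and the job is handed in when it is done.

Besides the shell and the picture viewer there is one more tool, called after "Emit:" by a JSON object that holds its "method" and its "body". arm_command: Moves the arm, as the interface text tells. Its arguments: {"type":"object","properties":{"deltas":{"type":"array","items":{"type":"number"}},"force":{"type":"number"}},"required":["deltas"]}

```bash
mkdir -p pics; python3 - <<'E'
from cell import sensors, optics, arm
import cv2
for n in("scene","top"):
    cv2.imwrite(f"pics/{n}0.png",optics.get_image(n)); print(n,optics.calibration(n))
print(sensors.observe(),arm.nose_length)
E
```

```text
scene {'camera_matrix': array([[559.79111297,   0.        , 316.53988011],
       [  0.        , 559.79111297, 240.36052554],
       [  0.        ,   0.        ,   1.        ]]), 'rvec': array([ 0.75834127, -2.61139496,  1.06656808]), 'tvec': array([0.53729305, 0.20594405, 1.56947564])}
top {'camera_matrix': array([[623.52094299,   0.        , 324.4526847 ],
       [  0.        , 623.52094299, 236.38459897],
       [  0.        ,   0.        ,   1.        ]]), 'rvec': array([ 2.13375194, -2.07869857,  0.23642022]), 'tvec': array([0.13641427, 0.58194729, 1.65260352])}
{'clock': 0.1, 'joints': array([-1.25857709,  0.43513058,  0.02492408,  1.57405222, -0.01163204,
        1.13397784, -0.07511807]), 'dq': array([ 0.00075075, -0.00169197,  0.00061802, -0.00214284,  0.00144425,
        0.00054285, -0.00125938]), 'joint_efforts': array([ 2.54852399e-03, -6.69124746e+01,  9.87801477e-01, -3.15140569e+01,
       -6.04748446e-02,  3.74921900e-02,  1.62998549e-05]), 'position': array([0.25172065, 0.57157408, 0.24501912]), 'ee_rot': array([-6.46977357e-01, -3.07403140e+00,  2.21048602e-03]), 'force': array([-0.08479689, -0.02322602,  0.07792346]), 'ft_torque': array([ 0.01098191, -0.04937148, -0.02426106]), 'gripper_force': 0.0, 'width': 0.9999125953542392} 0.019
```

View pics/scene0.png

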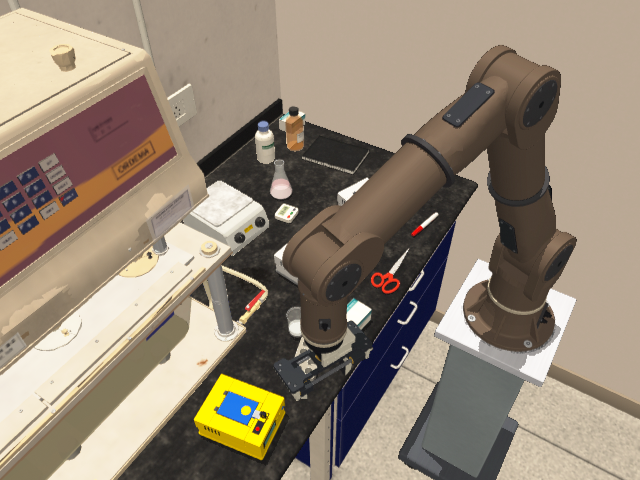

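View pics/top0.png

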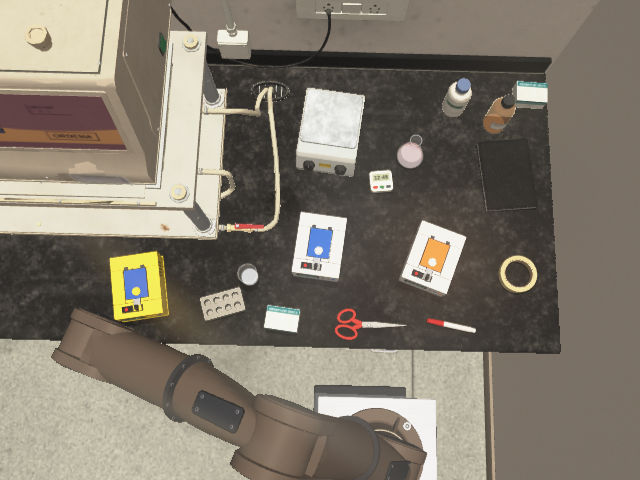

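The scene view shows the arm hiding both analysers. The top view shows the blue analyser at about (320,245), its pad at about (318,252) and its lock at about (312,266). The orange one is at (433,258) and the yellow decoy at (138,285). I'll measure in the top view.

```bash
cat > h.py <<'E'
import cv2,numpy as np
from cell import sensors, optics, arm
def ray(n,px,z):
    c=optics.calibration(n);R=cv2.Rodrigues(c["rvec"])[0];t=c["tvec"]
    d=R.T@np.linalg.inv(c["camera_matrix"])@np.array([*px,1.]);o=-R.T@t
    return o+d*(z-o[2])/d[2]
def pix(n,p):
    c=optics.calibration(n);return cv2.projectPoints(np.array([p],float),c["rvec"],c["tvec"],c["camera_matrix"],None)[0].ravel()
E
python3 - <<'E'
from h import *
im=cv2.imread("pics/top0.png");hsv=cv2.cvtColor(im,cv2.COLOR_BGR2HSV)
m=cv2.inRange(hsv,(100,120,80),(125,255,255));w=np.zeros_like(m);w[200:290,285:355]=255
m&=w
c=max(cv2.findContours(m,0,2)[0],key=cv2.contourArea)
h=cv2.convexHull(c).reshape(-1,2)
P=np.array([ray("top",p,.08)[:2] for p in h]).astype(np.float32)
print("hatch",cv2.minAreaRect(P*1000))
# pad: light hole inside hull
hm=np.zeros_like(m);cv2.fillPoly(hm,[h],255);hole=cv2.erode(hm,np.ones((3,3)))&~m
k=max(cv2.findContours(hole,0,2)[0],key=cv2.contourArea);M=cv2.moments(k)
pc=(M['m10']/M['m00'],M['m01']/M['m00']);print("pad px",pc,cv2.contourArea(k),ray("top",pc,.081))
# white body top
b=cv2.inRange(hsv,(0,0,150),(179,60,255))&w
c=max(cv2.findContours(b,0,2)[0],key=cv2.contourArea)
P=np.array([ray("top",p,.08)[:2] for p in cv2.convexHull(c).reshape(-1,2)]).astype(np.float32)
print("body",cv2.minAreaRect(P*1000))
cv2.imwrite("pics/crop.png",cv2.resize(im[205:290,280:360],None,fx=7,fy=7,interpolation=cv2.INTER_CUBIC))
for n,a in(("beaker",(248,275)),("carton",(282,318)),("orange",(433,258))):print(n,ray("top",a,.05))
E
```

```text
hatch ((556.6986083984375, 165.40785217285156), (57.6339225769043, 77.91972351074219), 83.39862823486328)
pad px (318.1698113207547, 250.06603773584905) 53.0 [0.53590062 0.16764461 0.081     ]
body ((552.009521484375, 165.45986938476562), (128.96466064453125, 170.22190856933594), 83.47601318359375)
beaker [0.4674669  0.35790459 0.05      ]
carton [0.35284812 0.26023166 0.05      ]
orange [ 0.52827246 -0.14919573  0.05      ]
```

View pics/crop.png

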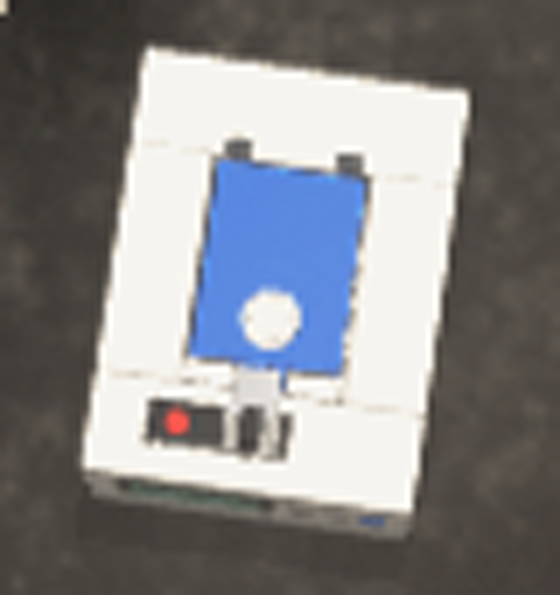

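The crop shows the hatch shut, a red dot (locked), the pad at px (318.6,250.7) and the fin top at about (315.7,266.4). The body measures 129×170 mm, as specified. Its yaw is -6.5° with the centre at (0.552,0.1655), which puts the pad at (0.535,0.167) and the fin at (0.490,0.173). I'll move to the right of the fin, high up, with the fingers shut.

Emit:
{"method": "arm_command", "body": {"deltas": [0,0,0.191,0.234,-0.439,-0.045,0,0,0,0.191,0.234,-0.439,-0.045,0,0,0,0.191,0.234,-0.439,-0.045,0,0,0,0.191,0.234,-0.439,-0.045,0,0,0,0.191,0.234,-0.439,-0.045,0,0,0,0.191,0.234,-0.439,-0.045,0,0,0,0.191,0.234,-0.439,-0.045,0,0,0,0.191,0.234,-0.439,-0.045,0,0,0,0.191,0.234,-0.439,-0.045,0,0,0,0.191,0.234,-0.439,-0.045,0,0,0,0.191,0.234,-0.439,-0.045,0,0,0,0.191,0.234,-0.439,-0.045,0,0,0,0.191,0.234,-0.439,-0.045,0,0,0,0.191,0.234,-0.439,-0.045,0,0,0,0.191,0.234,-0.439,-0.045,0,0,0,0.191,0.234,-0.439,-0.045,0]}}

```text
clock: 1.7
position: [0.4856, 0.1339, 0.2008]
ee_rot: [0.178, 3.137, 0.0]
force: [0.7, 1.7, -0.1]
width: 0.006
gripper_force: 0.0
```

```bash
python3 - <<'E'
from h import *
print("fin",ray("top",(315.7,266.4),.101), "pad",ray("top",(318.57,250.7),.081))
s=sensors.observe();print(s["clock"],s["position"],s["ee_rot"],s["width"],s["force"])
R=cv2.Rodrigues(s["ee_rot"])[0];print(R.round(3))
im=optics.get_image("scene");p=pix("scene",s["position"]);print(p)
x,y=p.astype(int);cv2.imwrite("pics/s1.png",cv2.resize(im[max(0,y-70):y+80,x-90:x+90],None,fx=4,fy=4,interpolation=cv2.INTER_CUBIC))
E
```

```text
fin [0.48736875 0.17280627 0.101     ] pad [0.53417775 0.16651173 0.081     ]
1.7 [0.48560888 0.13387809 0.20080668] [1.77641768e-01 3.13651484e+00 3.61134659e-04] 0.005612482176648883 [ 0.74972901  1.70084776 -0.09587366]
[[-0.994  0.113  0.   ]
 [ 0.113  0.994  0.   ]
 [-0.     0.    -1.   ]]
[336.37978628 226.45897277]
```

View pics/s1.png

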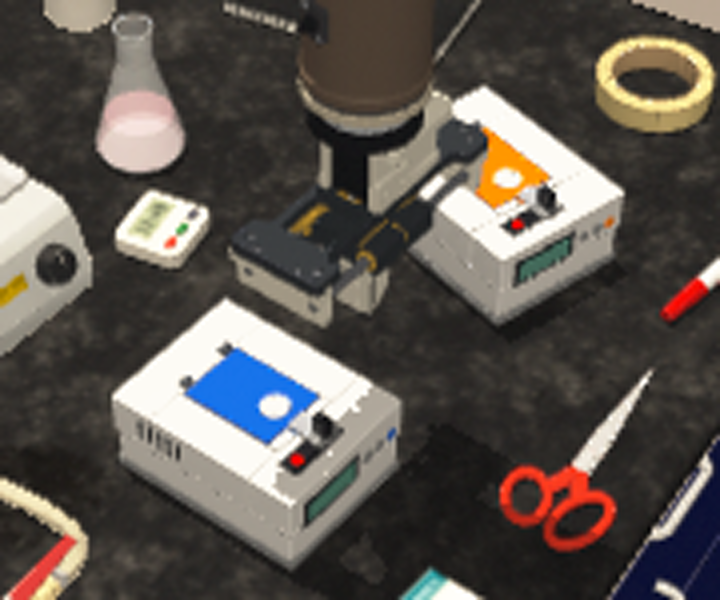

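The scene crop shows the blue analyser clear below the gripper. Its pad is at full-image (314.8,257.3) and its fin at (326.5,261). The fingers are shut, to the right of the fin and above it. I'll descend beside the fin and cross-check with two views.

```bash
python3 - <<'E'
from h import *
print(ray("scene",(326.5,259.8),.1015),ray("scene",(314.75,257.25),.081))
E
```

```text
[0.49088517 0.17583896 0.1015    ] [0.53476831 0.16935599 0.081     ]
```

Emit:
{"method": "arm_command", "body": {"deltas": [0,0,0,0.001,-0.001,-0.03,0,0,0,0,0.002,-0.001,-0.06,0,0,0,0,0.003,-0.001,-0.075,0,0,0,0,0.003,-0.001,-0.085,0,0,0,0,0.003,-0.001,-0.09,0,0,0,0,0.003,-0.001,-0.09,0,0,0,0,0.003,-0.001,-0.09,0]}}

```text
clock: 2.45
position: [0.4893, 0.1322, 0.1114]
ee_rot: [0.18, 3.135, 0.001]
force: [0.2, 0.1, -0.5]
width: 0.004
gripper_force: 0.0
```

Emit:
{"method": "arm_command", "body": {"deltas": [0,0,0,-0.003,0,-0.002,0,0,0,0,-0.0025,0.004,-0.002,0,0,0,0,-0.002,0.008,-0.002,0,0,0,0,-0.0015,0.012,-0.002,0,0,0,0,-0.001,0.015,-0.002,0,0,0,0,-0.001,0.018,-0.002,0,0,0,0,-0.0005,0.021,-0.002,0,0,0,0,0,0.024,-0.002,0,0,0,0,0,0.027,-0.002,0,0,0,0,0,0.03,-0.002,0,0,0,0,0,0.03,-0.002,0]}}

```text
clock: 3.55
position: [0.4891, 0.1624, 0.1088]
ee_rot: [0.18, 3.136, 0.0]
force: [0.4, -0.0, 1.5]
width: 0.009
gripper_force: 0.2
```

```bash
python3 - <<'E'
from h import *
s=sensors.observe();print(s["position"],s["force"])
im=optics.get_image("scene");cv2.imwrite("pics/s2.png",cv2.resize(im[205:305,265:365],None,fx=6,fy=6,interpolation=cv2.INTER_CUBIC))
E
```

```text
[0.48907614 0.16237988 0.10879504] [ 0.37033149 -0.03718726  1.53380998]
```

View pics/s2.png

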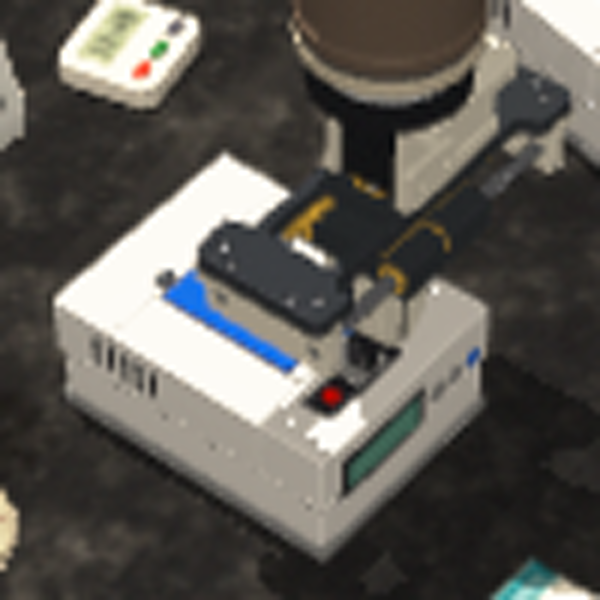

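The picture shows the finger just to the right of the black fin at (365,350) in the crop. The red dot is still visible, so the lock hasn't moved much. I'll keep pushing.

Emit:
{"method": "arm_command", "body": {"deltas": [0,0,0,0.0003,0.003,0,0,0,0,0,0.0006,0.006,0,0,0,0,0,0.001,0.009,0,0,0,0,0,0.001,0.012,0,0,0,0,0,0.001,0.012,0,0]}}

```text
clock: 4.1
position: [0.49, 0.1747, 0.1088]
ee_rot: [0.179, 3.136, 0.001]
force: [0.4, 0.0, 0.2]
width: 0.005
gripper_force: 0.2
```

```bash
python3 - <<'E'
from h import *
s=sensors.observe();print(s["position"],s["force"])
im=optics.get_image("scene");cv2.imwrite("pics/s3.png",cv2.resize(im[235:295,295:355],None,fx=9,fy=9,interpolation=cv2.INTER_CUBIC))
E
```

```text
[0.48999086 0.17469012 0.1087806 ] [0.38501196 0.01486707 0.17680849]
```

View pics/s3.png

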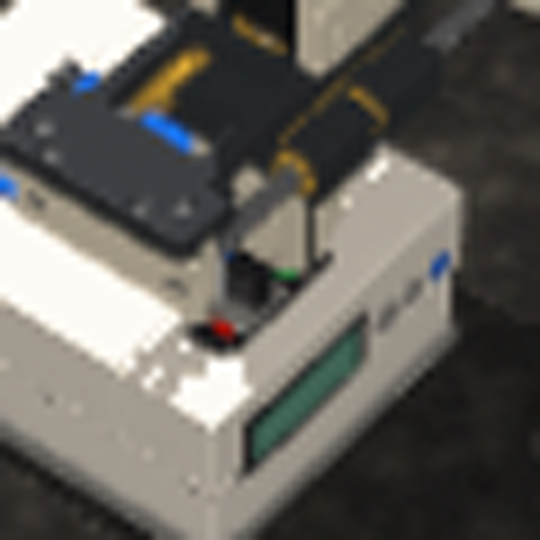

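The slide is moving: the green dot is starting to show at crop (288,272) and the red dot is partly covered. I'll push on gently.

Emit:
{"method": "arm_command", "body": {"deltas": [0,0,0,0.0003,0.002,0,0,0,0,0,0.0005,0.004,0,0,0,0,0,0.0007,0.006,0,0,0,0,0,0.0007,0.006,0,0]}}

```text
clock: 4.55
position: [0.4906, 0.1804, 0.1087]
ee_rot: [-0.18, -3.136, -0.0]
force: [-0.1, -0.2, 0.9]
width: 0.003
gripper_force: 0.2
```

Emit:
{"method": "arm_command", "body": {"deltas": [0,0,0,0.0002,0.002,0,0,0,0,0,0.0004,0.004,0,0,0,0,0,0.0004,0.004,0,0]}}

```text
clock: 4.85
position: [0.4907, 0.1818, 0.1085]
ee_rot: [-0.183, -3.135, 0.004]
force: [-1.0, -7.3, 2.4]
width: 0.006
gripper_force: 3.9
```

There is now 7 N against the finger, so the slide is at its stop. I'll back off, lift and check.

Emit:
{"method": "arm_command", "body": {"deltas": [0,0,0,-0.001,-0.012,0,0,0,0,0,-0.003,-0.03,0,0,0,0,0,-0.003,-0.03,0.03,0,0,0,0,-0.003,-0.05,0.08,0,0,0,0,-0.003,-0.08,0.1,0,0,0,0,-0.003,-0.08,0.1,0,0,0,0,-0.003,-0.08,0.1,0]}}

```text
clock: 5.55
position: [0.4883, 0.1036, 0.2092]
ee_rot: [0.183, 3.135, 0.002]
force: [-0.5, 0.9, 0.2]
width: 0.001
gripper_force: 0.0
```

```bash
python3 - <<'E'
from h import *
s=sensors.observe();print(s["position"],s["force"])
im=optics.get_image("scene");cv2.imwrite("pics/s4.png",cv2.resize(im[220:300,275:355],None,fx=7,fy=7,interpolation=cv2.INTER_CUBIC))
E
```

```text
[0.48827007 0.10357815 0.20924575] [-0.4824793   0.91375851  0.15316919]
```

View pics/s4.png

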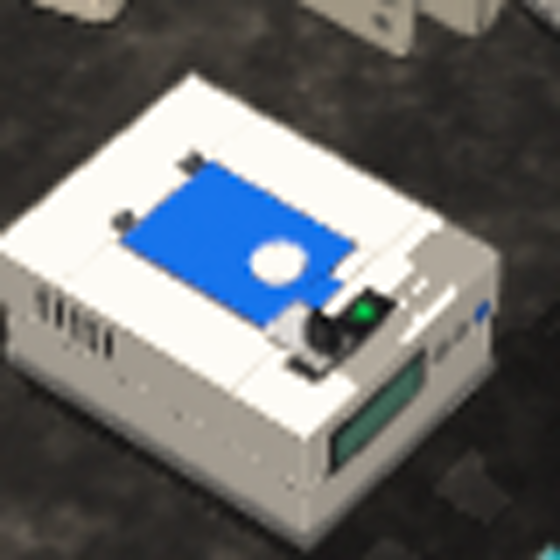

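The slide is at its left stop: the green dot at crop (365,312) is uncovered, the hatch is still shut, and the pad is at full-image (314.7,257.6). I'll go above the pad.

Emit:
{"method": "arm_command", "body": {"deltas": [0,0,0,0.025,0.035,-0.02,0,0,0,0,0.0465,0.0645,-0.04,0,0,0,0,0.0465,0.0645,-0.07,0,0,0,0,0.0465,0.0645,-0.09,0,0,0,0,0.0465,0.0645,-0.1,0,0,0,0,0.0465,0.0645,-0.1,0,0,0,0,0.0465,0.0645,-0.1,0]}}

```text
clock: 6.3
position: [0.5345, 0.1688, 0.109]
ee_rot: [-0.18, -3.136, -0.0]
force: [-0.2, -0.1, 0.1]
width: 0.007
gripper_force: 0.0
```

Emit:
{"method": "arm_command", "body": {"deltas": [0,0,0,0,0,-0.004,0,0,0,0,0,0,-0.008,0,0,0,0,0,0,-0.01,0,0,0,0,0,0,-0.012,0,0,0,0,0,0,-0.012,0]}}

```text
clock: 6.8
position: [0.5347, 0.1686, 0.0969]
ee_rot: [0.18, 3.136, 0.001]
force: [0.2, 0.2, 2.8]
width: 0.009
gripper_force: 1.3
```

Emit:
{"method": "arm_command", "body": {"deltas": [0,0,0,0,0,-0.001,0,0,0,0,0,0,-0.002,0,0,0,0,0,0,-0.002,0]}}

```text
clock: 7.1
position: [0.5348, 0.1686, 0.0948]
ee_rot: [0.18, 3.136, 0.0]
force: [0.9, 0.0, 3.1]
width: 0.004
gripper_force: 1.8
```

Emit:
{"method": "arm_command", "body": {"deltas": [0,0,0,0,0,-0.001,0,0,0,0,0,0,-0.002,0,0,0,0,0,0,-0.002,0]}}

```text
clock: 7.4
position: [0.5349, 0.1686, 0.094]
ee_rot: [0.18, 3.136, 0.001]
force: [-4.0, -0.9, 18.0]
width: 0.004
gripper_force: 9.2
```

At the stop (18 N). Now I'll release fast, straight up.

Emit:
{"method": "arm_command", "body": {"deltas": [0,0,0,0,0,0.05,0,0,0,0,0,0,0.1,0,0,0,0,0,0,0.15,0,0,0,0,0,0,0.15,0,0,0,0,-0.05,-0.05,0.15,0,0,0,0,-0.08,-0.1,0.15,0,0,0,0,-0.08,-0.1,0.15,0,0,0,0,-0.08,-0.1,0.15,0,0,0,0,-0.08,-0.1,0.15,0,0,0,0,-0.08,-0.1,0.15,0,0,0,0,-0.08,-0.1,0.15,0,0,0,0,-0.08,-0.1,0.15,0,0,0,0,-0.08,-0.1,0.15,0,0,0,0,-0.08,-0.1,0.15,0,0,0,0,-0.08,-0.1,0.15,0,0,0,0,-0.08,-0.1,0.15,0,0,0,0,-0.08,-0.1,0.15,0]}}

```text
clock: 9.1
position: [0.4545, 0.0685, 0.2427]
ee_rot: [0.18, 3.136, 0.0]
force: [0.8, -0.1, -0.7]
width: 0.007
gripper_force: 0.0
```

```bash
python3 - <<'E'
from h import *
s=sensors.observe();print(s["clock"],s["position"],s["force"])
im=optics.get_image("scene");cv2.imwrite("pics/s5.png",cv2.resize(im[180:300,250:390],None,fx=5,fy=5,interpolation=cv2.INTER_CUBIC))
E
```

```text
9.1 [0.45450559 0.06847782 0.24274785] [ 0.84552538 -0.08590756 -0.69993415]
```

View pics/s5.png

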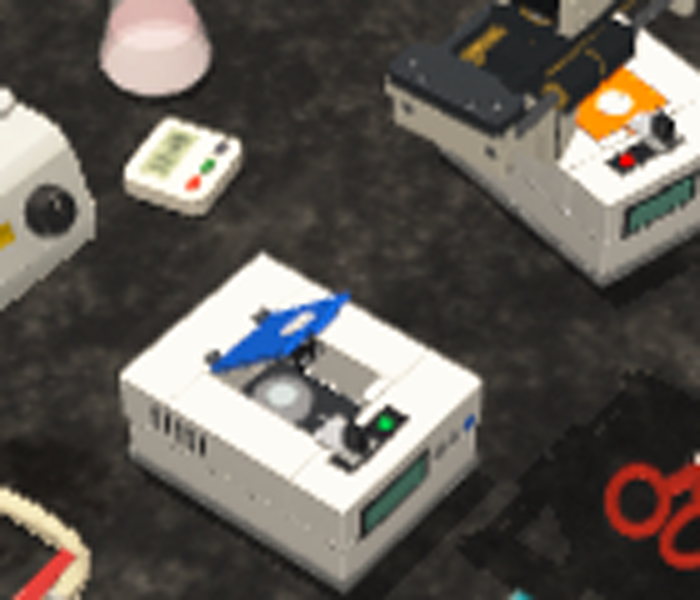

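The blue hatch stands open (its edge at crop (345,298)), the green dot shows, and the orange analyser is untouched and locked. I'll hold a little longer, then hand in.

Emit:
{"method": "arm_command", "body": {"deltas": [0,0,0,0,0,0,0,0,0,0,0,0,0,0,0,0,0,0,0,0,0,0,0,0,0,0,0,0,0,0,0,0,0,0,0]}}

```text
clock: 9.65
position: [0.4545, 0.0685, 0.2428]
ee_rot: [0.18, 3.136, 0.0]
force: [0.3, -0.2, 0.3]
width: 0.003
gripper_force: 0.0
```

```bash
python3 -c "
from cell import arm
print(arm.sign_off())"
```

```text
the job is handed in; nothing more can be done
None
```

The job is handed in at about 10 s: the lock slide is at its left stop, the blue hatch was pressed once and stands open, the arm is clear, and the orange analyser was not touched; sign-off returned no verdict.

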